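Fetch a jar from the sealed spice box

ROBOT

A 7-joint arm with a two-finger parallel gripper is mounted at the origin on a cart in front of the work surface, level with it; the furniture and walls round the work are solid. World frame = base frame: x ahead of the robot, y to its left, z up, the work surface at z = 0. Lengths are in m, angles in rad, forces in N, time in s.
With the tool pointing down it reaches from about 0.425 to 0.825 m from the base axis. Payload 3.6 kg.
Tool frame: the origin (TCP) lies at the very end of the fingers, on their centre line; the grasp point (between the pads) lies 19 mm behind it (arm.grasp_offset is the distance from the TCP to the grasp point, in m); z points along the fingers, y is the line along which they close (so a half turn about z gives the same grasp; the last joint's range is limited). The gripper opens to 85 mm and grips with 20 to 120 N. Pads are 22 mm wide; open, the fingers measure 114 mm over their backs; the gripper's body (76 mm by 85 mm) begins 54 mm behind the grasp point. The pads swing forward as they close: fully open they stand 13 mm farther back than shut.
Start: joints at [1.111, 0.615, -0.013, 1.423, 0.008, 1.103, -0.04], TCP at [0.273, -0.59, 0.231] pointing down, gripper open.
Joint ranges: [-3.12, 3.12], [-0.3, 2.06], [-1.34, 1.32], [0.26, 2.42], [-1.36, 4.5], [0.01, 1.98], [-2.84, 2.84]. Speed limits (rad/s): [2.79, 2.79, 3.14, 3.14, 3.14, 3.14, 3.14].

INTERFACE

Orientations are given as a 3x3 rotation matrix whose columns are the frame's x, y, z axes.
In Python, from workcell import arm gives the robot as it stands.
- The arm moves only by the tool drive_effector, called as name(argument=value, ...) on one line, values as JSON. Schema: {"type":"object","properties":{"steps":{"type":"array","items":{"type":"array","prefixItems":[{"type":"array","items":{"type":"number"},"minItems":3,"maxItems":3},{"type":"array","items":{"type":"number"},"minItems":3,"maxItems":3},{"type":"number"}],"minItems":3,"maxItems":3},"minItems":1,"maxItems":12},"only":{"type":"string"},"quiet":{"type":"boolean"},"lines":{"type":"string"}},"required":["steps"],"additionalProperties":false}. steps is a list of rows, 1 to 12 of them, each written [[rx, ry, rz], [dx, dy, dz], opening]: a rotation vector rx, ry, rz in units of 0.05 rad, then dx, dy, dz in units of 5 mm, then the finger opening in m; each row is the pose to reach, as a shift and turn from the pose commanded when the call began, along the tool's axes at that moment; what a row does not reach only later rows make up. A row lasts 1/12 s, in which the tool goes at most 0.0417 m and 0.125 rad, less where a joint would pass 70% of its speed; a pose out of reach is approached as far as the arm can. The fingers move at their own pace and stop on an object; the grip force is fixed at half the most. Time passes only in rows, so rows that do not move let the fingers close. The tool returns the time, the measured TCP pose, the force, the opening and the grip force at its end. only (a regular expression) keeps the lines of the reply that match it, lines (a string "A,B") keeps lines A to B, and quiet returns only ok. Input that does not fit is refused with a message, and nothing moves.
- arm.state(): the state, without advancing time (a new reading comes with each control period).
- arm.get_image(name): name is "side" or "top" or "wrist"; returns a dict with "color" (384x512x3 uint8, red, green, blue), "mtx" (3x3 intrinsics, pixels), "k1" (the pictures are not rectified: a ray, as slopes to the right and down, at radius r is drawn at 1 + k1 r^2 times it, then the intrinsics apply), "world_from_camera" (4x4, takes a point from camera to world coordinates). Camera axes: x right, y down, z forward; pixel columns grow to the right and rows downward; lengths in m; the calibration is good to about 2 mm. A picture is of the moment at which its call begins. There is no depth.
- arm.job_done(): hands the job in; it is judged then, once.
The state is a dict: "time_s": time; "joint_positions": joint angles; "joint_vel": joint speeds; "tau": joint torques, N m; "tcp_pos": TCP position; "orientation": TCP orientation; "ft_force": force on the tool from outside, world axes, zero at the start; "wrist_torque": the same for the moment, N m; "gripper_width": finger opening in m; "finger_force": force on a finger pad.
Only numpy, scipy, OpenCV 4.12 (cv2) and the standard library are available. Lean on these libraries where they do the work, as an engineer would, in place of code of your own. Each camera call takes 0.05 s, during which the arm holds its last target. There are 200 camera calls.

TASK

Lift the spice box's lid by its bar handle and swing it over past its balance point until it stands open by itself. Take out the tall spice jar and stand it upright on the chopping board without dropping it, leaving the two shakers in the box and the tomato and lemon where they are. Then swing the lid back and press it down on its seal until the roller catch snaps and holds it shut.

Things in the scene. Friction and masses are not known exactly. Their poses are not given: they have to be found in the camera images.
- spice_box: White enamelled box with a pale wooden lid, fixed to the worktop. Lower part 150 (x) x 180 (y) x 80 mm high, walls and floor 4 mm. Origin: centre of its underside. x points from its front (bar handle) to its hinge, y along the hinge, z up. It stands about a quarter turn round: hinge on the robot's left, handle on the right. Top of the closed lid: z = 128 mm.
- box_floor (a point): Centre of the box's inner floor, 4 mm above the box's origin. Two cross walls, 69 mm high, make three compartments in a row along the box's y (centres at y = -59, 0, +59 mm), each 55 mm wide and 142 mm long in x; one jar or shaker stands upright in each.
- lid_hinge (a point): Middle of the lid's hinge line, at x = +75 mm, z = 82 mm in the box's frame; the hinge line runs along the box's y. It does not move with the lid.
- lid_bar (a point): Middle of the lid's handle: a round steel bar 10 mm thick, straight for 100 mm along the box's y, 45 mm out from the lid's front face. Lid shut, it is 195 mm in front of the hinge line (to the box's -x) and 24 mm above it; it moves with the lid in a circle about the hinge line, up and over to the hinge side. It can turn between the fingers.
- catch (a point): Roller catch in the middle of the box's front, 62 mm up: a sprung roller in a steel bracket 46 mm wide. A steel striker 30 mm wide, 12 mm proud of the lid's front, hangs from the lid below the bar (top 11 mm lower than the bar's axis) and snaps past the roller. About 14 N upwards at the bar pulls it free; about 7 N downwards at the bar or the lid's front edge snaps it shut.
- box_lid (a joint): Lid angle in rad: 0 shut, growing as it opens, to a stop at 1.85, where it leans back past upright and stays. Lid hollow, 150 x 180 x 46 mm, 0.5 kg, damped hinge. Balance point 1.21: let go below it, it sinks and rests on top of the catch at about 0.09, not caught; let go above it, it sinks open to the stop. Caught, it rests at about 0 on a rubber seal that gives 1 to 2 mm.
- spice_jar: The tall spice jar in the box: glass with a round ribbed screw cap, 46 mm in diameter, 106 mm high, 0.11 kg, taller than the shakers. The cap, 45 mm in diameter, takes the top 20 mm, and when the lid is open it stands clear above the box's walls. Origin: centre of its underside, z up its axis. It can be in any of the three compartments.
- shaker_a: A salt or pepper shaker with a grey domed top, 44 mm in diameter, 90 mm high, standing in the box. Origin: centre of its underside, z up. It must stay in the box.
- shaker_b: The other shaker, same shape and size as shaker_a, standing in the box. Origin: centre of its underside, z up. It must stay in the box.
- board: Wooden chopping board lying flat, fixed, 220 (x) x 300 (y) x 22 mm thick, to the right of the box. Origin: centre of its underside; its top is 22 mm above this. The tomato and the lemon lie on its far half (+x); the near half (-x) is free.
- tomato: Tomato, 69 mm across, 71 mm high with its stalk, on the far half of the board towards its -y end. Origin: centre of its underside.
- lemon: Lemon, 71 x 53 x 51 mm, on the far half of the board near the middle. Origin: centre of its underside.

How it is judged:
By the outcome, as a careful person would: the job done as asked, in the order asked, and still so for the second after the job is handed in, with the robot touching nothing.
It also fails if it takes over 69 s, if anything falls off the work surface, if the arm or the gripper's body presses on something with over 40 N, if the wrist force passes 120 N, or if a joint passes its speed limit or range.

## Working session

There is one attempt and no reset: what is moved stays moved. The work goes in short steps, Python scripts to look and compute and a tool call to move; the robot and the scene stay as the last step left them, time stands still between calls to the robot, and variables do not carry over. Pictures are saved under pics/ and viewed, at most 10 in all, crops included, and the job is handed in when it is done.

```bash
ls; mkdir -p pics
```

Create h.py:
```python
import numpy as np, cv2
from workcell import arm
def snap(n,f):
    d=arm.get_image(n); cv2.imwrite(f'pics/{f}.png',d['color'][:,:,::-1]); np.savez(f'pics/{f}.npz',m=d['mtx'],k=d['k1'],T=d['world_from_camera']); return d
def ld(f): z=np.load(f'pics/{f}.npz'); return z['m'],float(z['k']),z['T']
def ray(f,u,v):
    m,k,T=ld(f); p=cv2.undistortPoints(np.array([[[u,v]]],float),m,np.array([k,0,0,0,0]))[0,0]
    d=T[:3,:3]@[p[0],p[1],1]; return T[:3,3],d/np.linalg.norm(d)
def onz(f,u,v,z): o,d=ray(f,u,v); return o+d*(z-o[2])/d[2]
def tri(*obs):
    A=np.zeros((3,3));b=np.zeros(3);R=[ray(*o) for o in obs]
    for o,d in R: P=np.eye(3)-np.outer(d,d);A+=P;b+=P@o
    x=np.linalg.solve(A,b); return x,[np.linalg.norm((np.eye(3)-np.outer(d,d))@(x-o)) for o,d in R]
def proj(f,p):
    m,k,T=ld(f); q=T[:3,:3].T@(np.array(p)-T[:3,3]); s=q[:2]/q[2]; s=s*(1+k*(s@s)); return m[:2,:2]@s+m[:2,2]
```

Run:
```python
from h import *
import numpy as np
np.set_printoptions(precision=3,suppress=True)
a=snap('top','t0')['color'];b=snap('side','s0')['color'];snap('wrist','w0')
print(ld('t0'),ld('s0'));s=arm.state();print(s)
```

```text
pics
workcell.py
(array([[390.486,   0.   , 253.403],
       [  0.   , 390.486, 186.529],
       [  0.   ,   0.   ,   1.   ]]), 0.03517404123610133, array([[ 0.023, -0.991,  0.129,  0.354],
       [-1.   , -0.021,  0.021, -0.016],
       [-0.018, -0.129, -0.991,  1.094],
       [ 0.   ,  0.   ,  0.   ,  1.   ]])) (array([[351.843,   0.   , 255.689],
       [  0.   , 351.843, 191.88 ],
       [  0.   ,   0.   ,   1.   ]]), -0.10442385597355575, array([[ 0.978, -0.169,  0.121,  0.379],
       [-0.206, -0.737,  0.643, -0.547],
       [-0.02 , -0.654, -0.756,  0.733],
       [ 0.   ,  0.   ,  0.   ,  1.   ]]))
{'time_s': 0.15, 'joint_positions': array([ 1.111,  0.616, -0.013,  1.425,  0.008,  1.103, -0.04 ]), 'joint_vel': array([ 0.   , -0.003,  0.   , -0.006,  0.001, -0.001,  0.   ]), 'tau': array([  0.   , -46.966,   0.259, -17.125,   0.01 ,   0.007,   0.   ]), 'tcp_pos': array([ 0.272, -0.59 ,  0.23 ]), 'orientation': array([[ 0.908,  0.42 , -0.001],
       [ 0.42 , -0.908,  0.002],
       [-0.   , -0.002, -1.   ]]), 'ft_force': array([-0.452, -0.151, -0.518]), 'wrist_torque': array([ 0.019, -0.002,  0.01 ]), 'finger_force': 0.0, 'gripper_width': 0.08572135555366248}
```

View pics/t0.png

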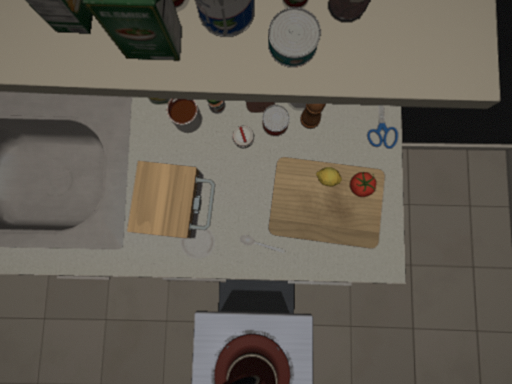

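View pics/s0.png

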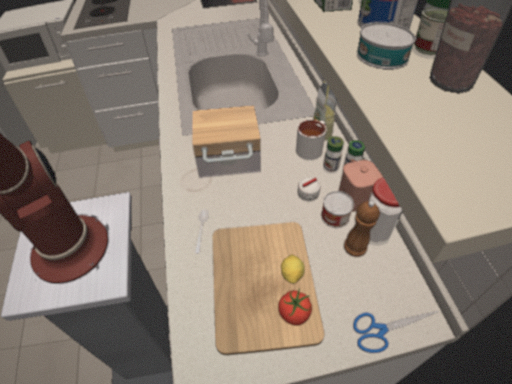

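The top view shows the box lid at about (165,200), the bar at u≈211, v≈180–228, and the board centred near (327,202). The side view shows the bar at about (228,153) and the board at (265,285). I'll enlarge the box in both views next.

Run:
```python
import cv2,numpy as np
a=cv2.imread('pics/t0.png')[150:250,120:220];b=cv2.imread('pics/s0.png')[95:185,180:280]
r=lambda x:cv2.resize(x,(400,x.shape[0]*4),interpolation=cv2.INTER_CUBIC)
o=np.zeros((400,800,3),np.uint8);o[:,:400]=r(a);o[:360,400:]=r(b);o=cv2.convertScaleAbs(o,alpha=1.5)
cv2.imwrite('pics/c0.png',o)
```

```text
(no output)
```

View pics/c0.png

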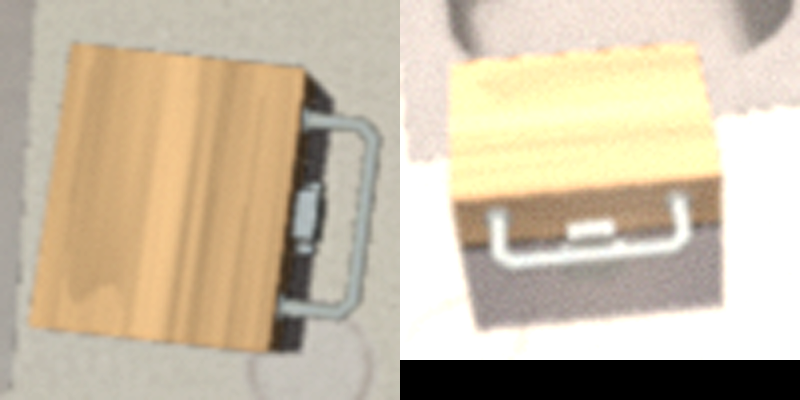

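The crop shows the lid's top corners clearly in both views. The bar's middle is at about (363,219) in the top crop and (593,254) in the side crop. I'll fit the box pose from these.

Create fit.py:
```python
from h import *
from scipy.optimize import least_squares
np.set_printoptions(precision=4,suppress=True)
c=lambda x,y,u0,v0:((x+.5)/4-.5+u0,(y+.5)/4-.5+v0)
Z=.128;P=[(75,-90),(-75,-90),(-75,90),(75,90)]
T=[c(*q,120,150) for q in [(70,43),(305,66),(269,352),(28,325)]]
S=[c(x-400,y,180,95) for x,y in [(697,42),(721,178),(455,200),(450,65)]]
bt=c(363,219,120,150);bs=c(593,254,180,95)
def W(p,q,z): return [p[0]+np.cos(p[2])*q[0]-np.sin(p[2])*q[1],p[1]+np.sin(p[2])*q[0]+np.cos(p[2])*q[1],z+p[3]]
def f(p): return np.concatenate([proj(n,W(p,np.array(q)/1e3,Z))-o for n,O in(('t0',T),('s0',S)) for q,o in zip(P,O)]+[proj('t0',W(p,(-.12,0),.106))-bt,proj('s0',W(p,(-.12,0),.106))-bs])
if __name__=='__main__':
    r=least_squares(f,[.45,.2,1.5,0]);print(r.x,r.fun.round(1))
    print('bar tri',tri(('t0',*bt),('s0',*bs)),'model',W(r.x,(-.12,0),.106),'hinge',W(r.x,(.075,0),.082))
    print('lid corners tri',[tri(('t0',*a),('s0',*b))[0] for a,b in zip(T,S)])
    for uv in [(278,157),(384,168),(379,247),(269,237)]: print('board',onz('t0',*uv,.022))
    print('lemon',onz('t0',329,177,.045),onz('s0',292,268,.045),'tom',onz('t0',363,184,.06))
```

```bash
python3 fit.py
```

```text
[ 0.4665  0.2341  1.6946 -0.0148] [ -5.9  -1.6  -6.3 -13.3   8.4 -14.8   8.9  -1.9   0.8  -0.8  12.7  -4.5
  14.7   5.6   3.7   6.5   0.8 -17.6 -81.4   1.1]
bar tri (array([0.5415, 0.0514, 0.1661]), [np.float64(0.1245027428649535), np.float64(0.12450274286495334)]) model [np.float64(0.4813033016588829), np.float64(0.11505188521983943), np.float64(0.0911982168733369)] hinge [np.float64(0.45722437095911134), np.float64(0.3085595209770766), np.float64(0.06719821687333691)]
lid corners tri [array([0.5405, 0.3008, 0.1244]), array([0.5276, 0.1519, 0.121 ]), array([0.3502, 0.1657, 0.1253]), array([0.3615, 0.3153, 0.1251])]
board [ 0.5778 -0.0599  0.022 ]
board [ 0.5524 -0.3522  0.022 ]
board [ 0.3365 -0.3345  0.022 ]
board [ 0.3557 -0.0388  0.022 ]
lemon [ 0.5205 -0.1975  0.045 ] [ 0.5209 -0.1948  0.045 ] tom [ 0.5012 -0.2845  0.06  ]
```

```bash
sed -i 's/c(593,254/c(193,254/' fit.py; python3 fit.py|head -3
```

```text
[ 0.4447  0.2335  1.4846 -0.0034] [ 0.1 -0.2  0.1  0.3 -0.3  0.3 -0.2  0.5  0.2 -0.   0.9 -1.  -0.9  0.2
  0.4 -0.1 -0.1  0.1  0.7  1.1]
bar tri (array([0.4335, 0.1132, 0.1076]), [np.float64(0.0006533071227473004), np.float64(0.0006533071227472778)]) model [np.float64(0.43440835552171975), np.float64(0.11396801848091112), np.float64(0.102561817489091)] hinge [np.float64(0.45118978242253155), np.float64(0.3082445834885638), np.float64(0.07856181748909101)]
```

Create go.py:
```python
import sys
from h import *
from scipy.spatial.transform import Rotation as Ro
np.set_printoptions(precision=4,suppress=True)
# args: yawdeg(of tool y, tool down) then x,y,z points
s=arm.state();R=np.array(s['orientation']);p=np.array(s['tcp_pos']);a=np.deg2rad(float(sys.argv[1]))
y=np.array([np.cos(a),np.sin(a),0]);z=np.array([0,0,-1.]);G=np.c_[np.cross(y,z),y,z]
print('t',s['time_s'],'tcp',p,'w',s['gripper_width'],'q',np.array(s['joint_positions']),'F',s['ft_force'])
print('rot',Ro.from_matrix(R.T@G).as_rotvec())
for q in sys.argv[2:]: q=np.array(eval(q));print(q,'->',R.T@(q-p))
```

```bash
python3 go.py 85.1 .55,-.25,.24 .5,0,.24 .434,.1135,.2
```

```text
t 0.15 tcp [ 0.2724 -0.5895  0.2304] w 0.08572135555366248 q [ 1.1115  0.6157 -0.0126  1.4245  0.0081  1.1034 -0.0404] F [-0.4516 -0.1508 -0.5181]
rot [-0.0007 -0.0026 -2.6232]
[ 0.55 -0.25  0.24] -> [ 0.3944 -0.1917 -0.0092]
[0.5  0.   0.24] -> [ 0.4539 -0.4397 -0.0087]
[0.434  0.1135 0.2   ] -> [ 0.4416 -0.5703  0.0316]
```
Rotation: careful "rotation vector" from the start; fine.

Units first: shifts go in units of 5 mm and turns go in units of 0.05 rad. So 0.41 m is 82, 0.4 m is 80, -1.5 rad is -30.

drive_effector(steps=[[[0,0,-2.4],[8,-4,-2],0.03],[[0,0,-5],[16,-8,-2],0.03],[[0,0,-7.4],[24,-12,-2],0.03],[[0,0,-10],[32,-16,-2],0.03],[[0,0,-12.4],[40,-20,-2],0.03],[[0,0,-15],[48,-24,-2],0.03],[[0,0,-17.4],[56,-28,-2],0.03],[[0,0,-20],[64,-32,-2],0.03],[[0,0,-22.4],[72,-36,-2],0.03],[[0,0,-25],[78,-40,-2],0.03],[[0,0,-27.4],[80,-48,-2],0.03],[[0,0,-30],[82,-56,-2],0.03]])

```text
time_s: 1.15
tcp_pos: [0.5311, -0.1782, 0.2408]
orientation: [[-0.356, 0.934, 0.002], [0.934, 0.356, 0.001], [0.001, 0.002, -1.0]]
ft_force: [-0.0, 1.1, -0.2]
gripper_width: 0.0299
finger_force: 0.0
```

```bash
python3 go.py 85.1 .5,0,.24 .434,.1135,.17
```

```text
t 1.15 tcp [ 0.5311 -0.1782  0.2408] w 0.029921085263527575 q [ 0.5804  0.4972 -0.4538  1.6679  0.2442  1.0318  0.4127] F [-0.0359  1.0908 -0.1872]
rot [ 0.0022  0.0006 -1.1211]
[0.5  0.   0.24] -> [0.1776 0.0344 0.0009]
[0.434  0.1135 0.17  ] -> [0.3071 0.013  0.071 ]
```

Scaled: 0.307 m is 61.4, 0.28 m is 56, -1.121 rad is -22.42.

drive_effector(steps=[[[0,0,-2.4],[8,2,0],0.03],[[0,0,-5],[16,4,0],0.03],[[0,0,-7.4],[24,6,0],0.03],[[0,0,-10],[32,7,0],0.03],[[0,0,-12.4],[40,6,2],0.03],[[0,0,-15],[48,4.8,6],0.03],[[0,0,-17.4],[56,3.6,10],0.03],[[0,0,-20],[61.4,2.6,12],0.03],[[0,0,-22.42],[61.4,2.6,14.2],0.03],[[0,0,-22.42],[61.4,2.6,14.2],0.03],[[0,0,-22.42],[61.4,2.6,14.2],0.03]])

```text
time_s: 2.07
tcp_pos: [0.434, 0.1109, 0.17]
orientation: [[-0.995, 0.096, -0.001], [0.096, 0.995, -0.001], [0.001, -0.001, -1.0]]
ft_force: [0.3, -0.1, 0.7]
gripper_width: 0.0298
finger_force: 0.0
```

```bash
python3 go.py 85.1 .434,.1135,.09; python3 -c "
from h import *
snap('wrist','w1');p=[.434,.1135,.106];print(ld('w1')[2],proj('w1',p),proj('w1',[.434-.05,.1135+.004,.106]),proj('w1',[.484,.1095,.106]))"
```

```text
t 2.0667 tcp [0.434  0.1109 0.17  ] w 0.029806652965092748 q [ 0.2298  0.4864 -0.752   2.0442  0.4675  0.7871  0.6708] F [ 0.2782 -0.0602  0.6896]
rot [-0.0007 -0.0013 -0.0105]
[0.434  0.1135 0.09  ] -> [0.0001 0.0026 0.08  ]
[[ 9.61942012e-02  9.54778534e-01  2.81326548e-01  3.62585135e-01]
 [ 9.95362157e-01 -9.20099356e-02 -2.80775356e-02  1.18704809e-01]
 [-9.22990697e-04  2.82722696e-01 -9.59201243e-01  3.12516162e-01]
 [ 0.00000000e+00  0.00000000e+00  0.00000000e+00  1.00000000e+00]] [258.25130763 202.90545217] [257.24395504 135.37227445] [259.1289266  262.12099487]
```

View pics/w1.png

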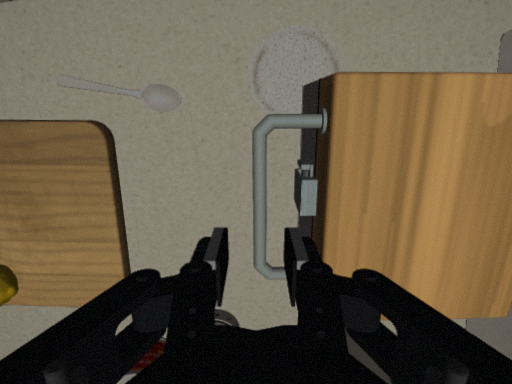

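The wrist view shows the bar at u≈260, v≈122–273, within 2 px of the prediction, and the fingers straddle it. I'm going down to grip it.

drive_effector(steps=[[[0,0,0],[0,0.6,6],0.03],[[0,0,0],[0,0.6,11],0.03],[[0,0,0],[0,0.6,14],0.03],[[0,0,0],[0,0.6,16],0.03],[[0,0,0],[0,0.6,16],0.03],[[0,0,0],[0,0.6,16],0],[[0,0,0],[0,0.6,16],0],[[0,0,0],[0,0.6,16],0],[[0,0,0],[0,0.6,16],0]])

```text
time_s: 2.87
tcp_pos: [0.4353, 0.1135, 0.0913]
orientation: [[-0.996, 0.094, 0.002], [0.094, 0.996, -0.001], [-0.002, -0.001, -1.0]]
ft_force: [0.7, -3.9, 4.0]
gripper_width: 0.0075
finger_force: 58.7
```

Run:
```python
from h import *
np.set_printoptions(precision=4,suppress=True)
s=arm.state();R=np.array(s['orientation']);p=s['tcp_pos'];print(s['finger_force'],s['gripper_width'],p)
# arc of bar: radius .1965 start el .1225, dir box x
a=1.4846;e=np.array([np.cos(a),np.sin(a),0])
for th in np.arange(0,1.71,.1):
    d=-.195+.1965*0; 
    v=e*(.195-.1965*np.cos(.1225+th))+np.array([0,0,.1965*np.sin(.1225+th)-.024]); print(round(th,2),R.T@v)
```

```text
58.73996436595917 0.007544937696066609 [0.4353 0.1135 0.0913]
0.0 [-0. -0. -0.]
0.1 [-0.      0.0033 -0.0194]
0.2 [-0.      0.0086 -0.0383]
0.3 [-0.      0.0157 -0.0566]
0.4 [ 0.      0.0246 -0.0741]
0.5 [ 0.0001  0.0353 -0.0906]
0.6 [ 0.0001  0.0475 -0.106 ]
0.7 [ 0.0002  0.0612 -0.1201]
0.8 [ 0.0003  0.0762 -0.1327]
0.9 [ 0.0004  0.0924 -0.1438]
1.0 [ 0.0005  0.1097 -0.1532]
1.1 [ 0.0006  0.1277 -0.1608]
1.2 [ 0.0008  0.1465 -0.1666]
1.3 [ 0.0009  0.1658 -0.1705]
1.4 [ 0.0011  0.1853 -0.1725]
1.5 [ 0.0012  0.205  -0.1725]
1.6 [ 0.0014  0.2245 -0.1705]
1.7 [ 0.0016  0.2437 -0.1666]
```

Scaled: -0.106 m is -21.2, -0.0906 m is -18.12.

drive_effector(steps=[[[0,0,0],[0,0.2,-2],0],[[0,0,0],[0,0.6,-3.8],0],[[0,0,0],[0,1.2,-5.8],0],[[0,0,0],[0,1.72,-7.6],0],[[0,0,0],[0,3.14,-11.32],0],[[0,0,0],[0,4.92,-14.82],0],[[0,0,0],[0,7.06,-18.12],0],[[0,0,0],[0,9.5,-21.2],0],[[0,0,0],[0,9.5,-21.2],0]])

```text
time_s: 3.62
tcp_pos: [0.4395, 0.1613, 0.2002]
orientation: [[-0.996, 0.091, 0.004], [0.091, 0.996, -0.004], [-0.005, -0.004, -1.0]]
ft_force: [1.2, -8.1, 4.3]
gripper_width: 0.0077
finger_force: 59.1
```

```bash
python3 go.py 85.1 .451,.308,.3
```

```text
t 3.6167 tcp [0.4395 0.1613 0.2002] w 0.007654862726351828 q [ 0.1402  0.4707 -0.7756  1.9581  0.4321  0.8816  0.6165] F [ 1.184  -8.1474  4.3379]
rot [-0.004   0.0046 -0.0058]
[0.451 0.308 0.3  ] -> [ 0.0015  0.1467 -0.1004]
```

Scaled: 0.177 m is 35.4, 0.1575 m is 31.5.

drive_effector(steps=[[[0,0,0],[0,2.74,-2.82],0],[[0,0,0],[0,5.74,-5.34],0],[[0,0,0],[0,8.98,-7.56],0],[[0,0,0],[0,12.44,-9.44],0],[[0,0,0],[0,16.04,-10.96],0],[[0,0,0],[0,19.8,-12.12],0],[[0,0,0],[0,23.66,-12.9],0],[[0,0,0],[0,27.56,-13.3],0],[[0,0,0],[0,31.5,-13.3],0],[[0,0,0],[0,35.4,-12.9],0],[[0,0,0],[0,35.4,-12.9],0]])

```text
time_s: 4.53
tcp_pos: [0.4555, 0.3438, 0.2635]
orientation: [[-0.996, 0.088, 0.005], [0.088, 0.996, 0.009], [-0.004, 0.01, -1.0]]
ft_force: [2.7, 1.9, 4.8]
gripper_width: 0.0076
finger_force: 61.4
```

```bash
python3 go.py 85.1 .451,.308,.3
```

```text
t 4.5333 tcp [0.4555 0.3438 0.2635] w 0.00762008339848318 q [-0.205   0.5532 -0.7755  1.6067  0.414   1.1428  0.4064] F [2.7063 1.9142 4.8342]
rot [ 0.0097  0.0041 -0.0023]
[0.451 0.308 0.3  ] -> [ 0.0011 -0.0357 -0.0369]
```

Scaled: -0.05 m is -10, 0.038 m is 7.6.

drive_effector(steps=[[[0,0,0],[0,3.8,0.8],0],[[0,0,0],[0,7.6,2],0],[[0,0,0],[0,7.6,2],0.035],[[0,0,0],[0,7.6,2],0.035],[[0,0,0],[0,7.6,2],0.035],[[0,0,0],[0,7.6,-4],0.035],[[0,0,0],[0,7.6,-10],0.035],[[0,0,0],[0,4,-16],0.035],[[0,0,0],[0,-4,-16],0.035],[[0,0,0],[0,-12,-16],0.05],[[0,0,0],[0,-20,-16],0.07],[[0,0,0],[0,-28,-16],0.085]])

```text
time_s: 5.53
tcp_pos: [0.4409, 0.1962, 0.3411]
orientation: [[-0.996, 0.093, -0.0], [0.093, 0.996, -0.001], [0.0, -0.001, -1.0]]
ft_force: [1.1, -1.1, 0.2]
gripper_width: 0.07
finger_force: 0.0
```

Run:
```python
from h import *
snap('top','t1');snap('wrist','w2');snap('side','s1')
r=cv2.imread
a=cv2.imread('pics/t1.png')[140:260,110:270];b=cv2.imread('pics/s1.png')[65:185,150:310]
o=np.vstack([cv2.resize(x,(400,300),interpolation=cv2.INTER_CUBIC) for x in(a,b)])
w=cv2.resize(cv2.imread('pics/w2.png'),(400,300))
o=np.hstack([o,np.vstack([w,w*0])]);cv2.imwrite('pics/c1.png',cv2.convertScaleAbs(o,alpha=1.5))
print(arm.state()['tcp_pos'])
```

```text
[0.44237221 0.19361334 0.34098252]
```

View pics/c1.png

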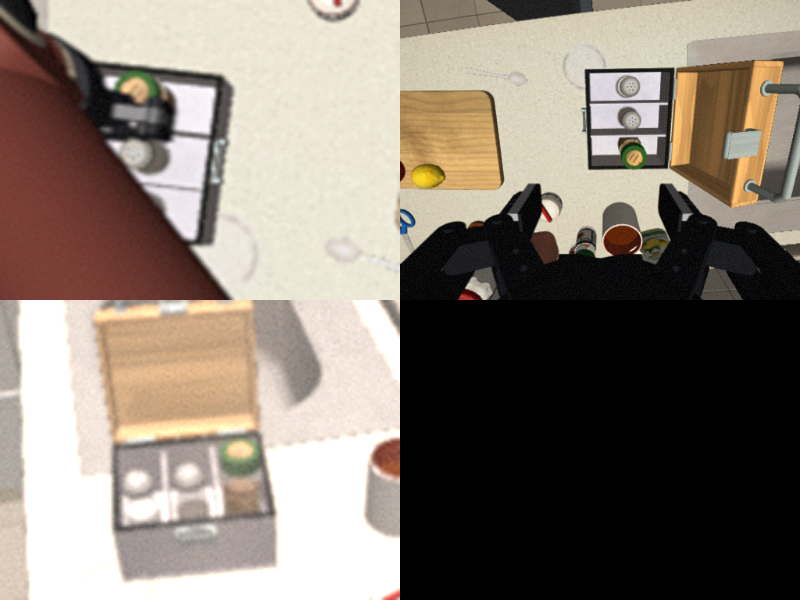

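The lid stands open. The jar with the green cap is in the far compartment, at about (299,201) in the full-size wrist picture and (246,125) in the side one. Both shakers are in the other two compartments. Next I'll measure the cap.

Run:
```python
from h import *
np.set_printoptions(precision=4,suppress=True)
for f,(x0,x1,y0,y1) in {'w2':(270,330,170,230),'s1':(230,262,110,145)}.items():
    im=cv2.imread(f'pics/{f}.png');h=cv2.cvtColor(im,cv2.COLOR_BGR2HSV)[y0:y1,x0:x1]
    m=((h[...,0]>40)&(h[...,0]<90)&(h[...,1]>70)).astype(np.uint8)
    c=cv2.findContours(m,0,2)[0];c=max(c,key=cv2.contourArea);print(f,cv2.boundingRect(c),cv2.minEnclosingCircle(c),(x0,y0))
s=np.array(((241+.5)/2.5-.5+150,(149+.5)/2.5-.5+65));print(s)
x,e=tri(('w2',299.5,200.5),('s1',*s));print(x,e)
print(onz('w2',299.5,200.5,.11),onz('s1',*s,.11))
for p in (x,[x[0],x[1],.11]):
  for f in('w2','s1','t1'):print(f,proj(f,p),[proj(f,np.array(p)+d) for d in([.0225,0,0],[-.0225,0,0],[0,.0225,0],[0,-.0225,0])])
```

Run:
```python
import cv2,numpy as np
a=cv2.imread('pics/w2.png')[160:240,260:340];b=cv2.imread('pics/s1.png')[105:155,220:270]
cv2.imwrite('pics/c2.png',cv2.convertScaleAbs(np.hstack([cv2.resize(x,(400,400),interpolation=cv2.INTER_CUBIC) for x in(a,b)]),alpha=1.7))
```

```text
w2 (13, 13, 34, 34) ((28.526206970214844, 30.181379318237305), 17.922792434692383) (270, 170)
s1 (10, 17, 2, 2) ((10.5, 17.5), 0.7072067856788635) (230, 110)
[246.1 124.3]
[0.5034 0.2365 0.1089] [np.float64(0.0010549999273799535), np.float64(0.001054999927379895)]
[0.5019 0.2362 0.11  ] [0.5042 0.2356 0.11  ]
w2 [299.677  201.2598] [array([300.7306, 216.6495]), array([298.5816, 185.3625]), array([316.2932, 199.6263]), array([283.1176, 202.8847])]
s1 [245.7721 124.4792] [array([253.5641, 123.3289]), array([237.9383, 125.643 ]), array([244.3034, 119.7095]), array([247.2866, 129.3991])]
t1 [163.2307 176.3327] [array([163.6933, 167.6729]), array([162.7623, 185.042 ]), array([154.454 , 176.1494]), array([172.0061, 176.5155])]
w2 [299.7879 201.5308] [array([300.8425, 216.9579]), array([298.6914, 185.5933]), array([316.4502, 199.8932]), array([283.1826, 203.1596])]
s1 [245.756  124.1606] [array([253.5545, 123.0103]), array([237.9157, 125.3244]), array([244.2864, 119.392 ]), array([247.2715, 129.0795])]
t1 [163.1209 176.2638] [array([163.5843, 167.5944]), array([162.6517, 184.9828]), array([154.3342, 176.0804]), array([171.9063, 176.4469])]
```

View pics/c2.png

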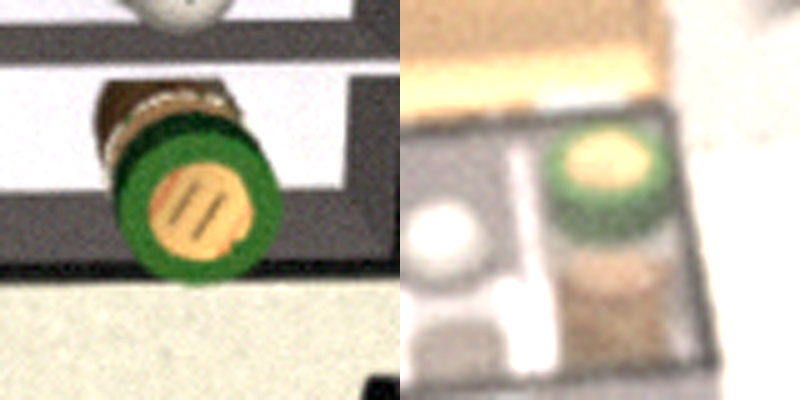

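The crop puts the cap's label centre at (300,202) in the wrist view and (245.6,124.2) in the side view, so the jar is at (0.503, 0.236) with its top at z≈0.109.

```bash
python3 go.py 85.1 .503,.2363,.2 .503,.2363,.08
```

```text
t 5.6833 tcp [0.4424 0.1936 0.341 ] w 0.08494174249668275 q [ 0.1408  0.3416 -0.8327  1.6893  0.2687  1.2311  0.7146] F [-0.7486  1.3112  0.574 ]
rot [-0.0032  0.0003 -0.0165]
[0.503  0.2363 0.2   ] -> [-0.0559  0.0491  0.1408]
[0.503  0.2363 0.08  ] -> [-0.0559  0.0495  0.2608]
```

Scaled: 0.2 m is 40, 0.19 m is 38.

drive_effector(steps=[[[0,0,0],[-6,5,4],0.08],[[0,0,0],[-11.2,9.8,8],0.08],[[0,0,0],[-11.2,9.8,16],0.08],[[0,0,0],[-11.2,9.8,24],0.08],[[0,0,0],[-11.2,9.8,32],0.08],[[0,0,0],[-11.2,9.8,38],0.08],[[0,0,0],[-11.2,9.8,40],0.08],[[0,0,0],[-11.2,9.8,40],0.08]])

```text
time_s: 6.35
tcp_pos: [0.5006, 0.2422, 0.1387]
orientation: [[-0.996, 0.091, -0.005], [0.091, 0.996, -0.002], [0.005, -0.002, -1.0]]
ft_force: [0.3, -0.0, 0.2]
gripper_width: 0.08
finger_force: 0.0
```

```bash
python3 go.py 85.1 .503,.2363,.08
```

```text
t 6.35 tcp [0.5006 0.2422 0.1387] w 0.08004193884344826 q [-0.064   0.6703 -0.6846  1.7908  0.5326  0.8798  0.4849] F [ 0.291  -0.0043  0.1511]
rot [-0.0023 -0.0051 -0.0058]
[0.503  0.2363 0.08  ] -> [-0.0032 -0.0055  0.0587]
```

drive_effector(steps=[[[0,0,0],[-0.6,-1.1,2],0.08],[[0,0,0],[-0.6,-1.1,6],0.08],[[0,0,0],[-0.6,-1.1,9],0.08],[[0,0,0],[-0.6,-1.1,11.4],0.08],[[0,0,0],[-0.6,-1.1,11.4],0.08],[[0,0,0],[-0.6,-1.1,11.4],0.03],[[0,0,0],[-0.6,-1.1,11.4],0.03],[[0,0,0],[-0.6,-1.1,11.4],0.03],[[0,0,0],[-0.6,-1.1,11.4],0.03],[[0,0,0],[-0.6,-1.1,11.4],0.03]])

```text
time_s: 7.18
tcp_pos: [0.5059, 0.2371, 0.0856]
orientation: [[-0.996, 0.093, 0.003], [0.093, 0.996, 0.001], [-0.003, 0.001, -1.0]]
ft_force: [0.4, -1.2, 6.4]
gripper_width: 0.0434
finger_force: 60.6
```

```bash
python3 go.py 85.1 .503,.2363,.1
```

```text
t 7.1833 tcp [0.5059 0.2371 0.0856] w 0.04341381320830529 q [-0.0888  0.7375 -0.6275  1.8357  0.607   0.7658  0.4336] F [ 0.3658 -1.1571  6.3887]
rot [ 0.0014  0.0028 -0.0074]
[0.503  0.2363 0.1   ] -> [ 0.0027 -0.001  -0.0144]
```

drive_effector(steps=[[[0,0,0],[0,0,-2],0.03],[[0,0,0],[0,0,-6],0.03],[[0,0,0],[0,0,-12],0.03],[[0,0,0],[0,0,-18],0.03],[[0,0,0],[0,0,-23],0.03],[[0,0,0],[0,0,-26],0.03],[[0,0,0],[0,0,-27],0.03],[[0,0,0],[0,-3,-27],0.03],[[0,0,0],[0.6,-8,-27],0.03],[[0,0,0],[1,-14,-27],0.03],[[0,0,0],[1.4,-20,-27],0.03],[[0,0,0],[1.6,-26,-27],0.03]])

```text
time_s: 8.18
tcp_pos: [0.4835, 0.1063, 0.2181]
orientation: [[-0.996, 0.091, -0.002], [0.091, 0.996, -0.001], [0.002, -0.001, -1.0]]
ft_force: [0.5, -0.6, -1.1]
gripper_width: 0.0431
finger_force: 61.4
```

```bash
python3 go.py 85.1 .47,0,.21 .405,-.20,.2 .405,-.2,.104
```

```text
t 8.1833 tcp [0.4835 0.1063 0.2181] w 0.04313897987080319 q [ 0.2716  0.4912 -0.7831  1.8627  0.4175  0.9616  0.781 ] F [ 0.538  -0.6048 -1.0511]
rot [-0.0009 -0.002  -0.0061]
[0.47 0.   0.21] -> [ 0.0037 -0.1071  0.0082]
[ 0.405 -0.2    0.2  ] -> [ 0.0501 -0.3122  0.0185]
[ 0.405 -0.2    0.104] -> [ 0.0499 -0.3121  0.1145]
```

Scaled: -0.312 m is -62.4, -0.31 m is -62.

drive_effector(steps=[[[0,0,0],[0.4,-6,0],0.03],[[0,0,0],[0.6,-12,0],0.03],[[0,0,0],[0.8,-18,0],0.03],[[0,0,0],[2,-24,1],0.03],[[0,0,0],[3.2,-30,2],0.03],[[0,0,0],[4.6,-36,2],0.03],[[0,0,0],[6,-42,3],0.03],[[0,0,0],[7.2,-48,3.6],0.03],[[0,0,0],[8.4,-54,3.6],0.03],[[0,0,0],[9.4,-59,3.6],0.03],[[0,0,0],[10,-62,3.6],0.03],[[0,0,0],[10,-62.4,3.6],0.03]])

```text
time_s: 9.18
tcp_pos: [0.4038, -0.202, 0.1997]
orientation: [[-0.995, 0.1, -0.004], [0.1, 0.995, -0.001], [0.003, -0.001, -1.0]]
ft_force: [-0.8, 0.1, -1.9]
gripper_width: 0.0432
finger_force: 61.4
```

```bash
python3 go.py 85.1 .405,-.2,.112 .405,-.2,.104; python3 -c "
from h import *
snap('side','s2');im=cv2.imread('pics/s2.png')[150:384,170:420];cv2.imwrite('pics/c3.png',cv2.convertScaleAbs(cv2.resize(im,None,fx=2.5,fy=2.5),alpha=1.3))"
```

```text
t 9.1833 tcp [ 0.4038 -0.202   0.1997] w 0.043172993656339025 q [ 0.976   0.4517 -0.7909  1.9956  0.4216  0.8663  1.4251] F [-0.7656  0.051  -1.9422]
rot [-0.0011 -0.0035 -0.0142]
[ 0.405 -0.2    0.112] -> [-0.0013  0.0022  0.0877]
[ 0.405 -0.2    0.104] -> [-0.0014  0.0022  0.0957]
```

View pics/c3.png

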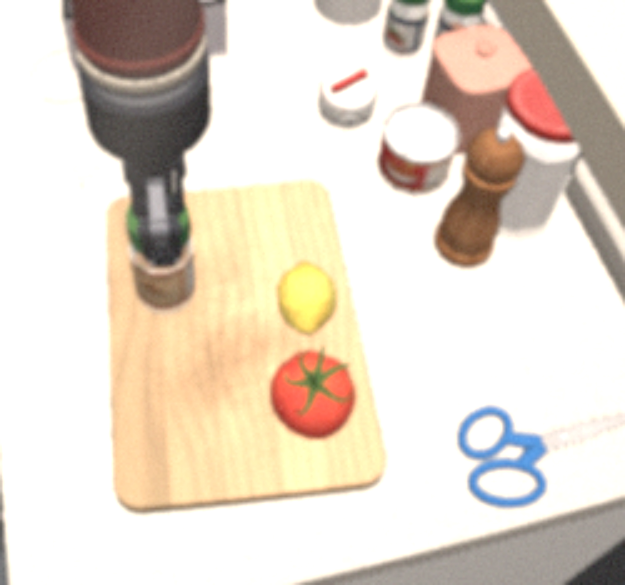

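The picture shows the jar hanging upright over the free half of the board, its base near (165,295) and clear of the lemon and tomato. I'm lowering it.

Scaled: 0.09 m is 18, 0.088 m is 17.6.

drive_effector(steps=[[[0,0,0],[0,0,4],0.03],[[0,0,0],[0,0,9],0.03],[[0,0,0],[0,0,13],0.03],[[0,0,0],[0,0,16],0.03],[[0,0,0],[0,0,17.6],0.03],[[0,0,0],[0,0,18],0.03],[[0,0,0],[0,0,18],0.03]])

```text
time_s: 9.82
tcp_pos: [0.4066, -0.1972, 0.1108]
orientation: [[-0.996, 0.091, -0.0], [0.091, 0.996, 0.001], [0.0, 0.001, -1.0]]
ft_force: [-0.6, 0.3, -1.7]
gripper_width: 0.0433
finger_force: 61.4
```

drive_effector(steps=[[[0,0,0],[0,0,0.2],0.03],[[0,0,0],[0,0,0.4],0.03],[[0,0,0],[0,0,0.6],0.03],[[0,0,0],[0,0,0.6],0.03]])

```text
time_s: 10.15
tcp_pos: [0.4064, -0.1984, 0.1082]
orientation: [[-0.996, 0.093, 0.001], [0.093, 0.996, -0.0], [-0.001, -0.0, -1.0]]
ft_force: [-0.0, -0.3, -1.9]
gripper_width: 0.0433
finger_force: 61.4
```

Scaled: 0.003 m is 0.6, 0.002 m is 0.4.

drive_effector(steps=[[[0,0,0],[0,0,0.2],0.03],[[0,0,0],[0,0,0.4],0.03],[[0,0,0],[0,0,0.6],0.03],[[0,0,0],[0,0,0.6],0.03]])

```text
time_s: 10.48
tcp_pos: [0.4061, -0.1983, 0.1047]
orientation: [[-0.996, 0.093, -0.0], [0.093, 0.996, 0.0], [0.0, 0.0, -1.0]]
ft_force: [0.8, -0.1, -1.8]
gripper_width: 0.0432
finger_force: 61.4
```

drive_effector(steps=[[[0,0,0],[0,0,0.2],0.03],[[0,0,0],[0,0,0.3],0.03],[[0,0,0],[0,0,0.3],0.03]])

```text
time_s: 10.73
tcp_pos: [0.4063, -0.1982, 0.1033]
orientation: [[-0.996, 0.093, 0.0], [0.093, 0.996, 0.0], [-0.0, 0.0, -1.0]]
ft_force: [0.6, -0.0, -2.0]
gripper_width: 0.0436
finger_force: 61.4
```

Scaled: 0.001 m is 0.2, 0.0005 m is 0.1.

drive_effector(steps=[[[0,0,0],[0,0,0.1],0.03],[[0,0,0],[0,0,0.2],0.03],[[0,0,0],[0,0,0.2],0.03]])

```text
time_s: 10.98
tcp_pos: [0.4067, -0.1983, 0.1032]
orientation: [[-0.996, 0.092, 0.001], [0.092, 0.996, -0.001], [-0.001, -0.001, -1.0]]
ft_force: [-1.6, 0.3, 6.5]
gripper_width: 0.0436
finger_force: 62.4
```

drive_effector(steps=[[[0,0,0],[0,0,0.1],0.03],[[0,0,0],[0,0,0.2],0.03],[[0,0,0],[0,0,0.2],0.03]])

```text
time_s: 11.23
tcp_pos: [0.4071, -0.1983, 0.1031]
orientation: [[-0.996, 0.092, 0.002], [0.092, 0.996, -0.002], [-0.002, -0.002, -1.0]]
ft_force: [-3.6, -0.1, 15.4]
gripper_width: 0.0433
finger_force: 63.2
```

On the board. Release and retreat upward.

Scaled: -0.18 m is -36, -0.14 m is -28.

drive_effector(steps=[[[0,0,0],[0,0,-0.24],0.03],[[0,0,0],[0,0,-0.24],0.03],[[0,0,0],[0,0,-0.24],0.05],[[0,0,0],[0,0,-0.24],0.075],[[0,0,0],[0,0,-0.24],0.075],[[0,0,0],[0,0,-0.24],0.075],[[0,0,0],[0,0,-2],0.075],[[0,0,0],[0,0,-6],0.075],[[0,0,0],[0,0,-12],0.075],[[0,0,0],[0,0,-20],0.075],[[0,0,0],[0,0,-28],0.075],[[0,0,0],[0,0,-36],0.075]])

```text
time_s: 12.23
tcp_pos: [0.4057, -0.1976, 0.2835]
orientation: [[-0.996, 0.091, -0.0], [0.091, 0.996, 0.001], [0.0, 0.001, -1.0]]
ft_force: [0.7, -0.8, -0.5]
gripper_width: 0.0755
finger_force: 0.0
```

```bash
python3 go.py 85.1 .45,0,.34 .451,.2,.36 .4577,.385,.345
```

Run:
```python
from h import *
snap('wrist','w3');snap('side','s3')
a=cv2.imread('pics/w3.png');b=cv2.imread('pics/s3.png')
o=np.hstack([cv2.resize(x,(400,300)) for x in(a,b)]);cv2.imwrite('pics/c4.png',cv2.convertScaleAbs(o,alpha=1.4))
```

```text
t 12.2333 tcp [ 0.4057 -0.1976  0.2835] w 0.07546072246929601 q [ 1.0524  0.3496 -0.8733  1.8677  0.3039  1.0646  1.5381] F [ 0.676  -0.7999 -0.5152]
rot [ 0.0009 -0.0005 -0.0061]
[0.45 0.   0.34] -> [-0.026   0.2009 -0.0563]
[0.451 0.2   0.36 ] -> [-0.0087  0.4001 -0.0761]
[0.4577 0.385  0.345 ] -> [ 0.0016  0.585  -0.061 ]
```

View pics/c4.png

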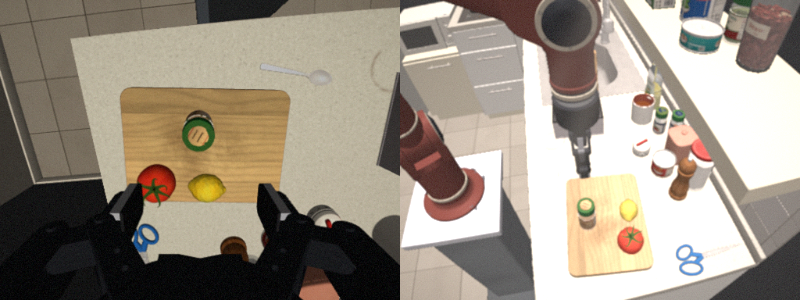

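The jar stands upright on the board at (198,130) in the wrist view. The lemon and tomato haven't moved. Next I'll go to the bar on the open lid.

Scaled: 0.34 m is 68, -0.04 m is -8.

drive_effector(steps=[[[0,0,0],[-1,6,-4],0.06],[[0,0,0],[-2,13,-8],0.04],[[0,0,0],[-3,20,-12],0.04],[[0,0,0],[-4,28,-14],0.04],[[0,0,0],[-5,36,-14],0.04],[[0,0,0],[-5.2,44,-14],0.04],[[0,0,0],[-4.4,52,-14],0.04],[[0,0,0],[-3.6,60,-14],0.04],[[0,0,0],[-2.6,68,-14],0.04],[[0,0,0],[-2,76,-14],0.04],[[0,0,0],[-1.6,84,-14],0.04],[[0,0,0],[-1.2,90,-14],0.04]])

```text
time_s: 13.33
tcp_pos: [0.4524, 0.2527, 0.3513]
orientation: [[-0.996, 0.089, -0.001], [0.089, 0.996, 0.001], [0.001, 0.001, -1.0]]
ft_force: [0.3, -0.1, -0.1]
gripper_width: 0.0399
finger_force: 0.0
```

```bash
python3 go.py 85.1 .4585,.386,.335
```

```text
t 13.3333 tcp [0.4524 0.2527 0.3513] w 0.03986942280188195 q [ 0.0675  0.4296 -0.9379  1.5818  0.3532  1.3112  0.563 ] F [ 0.2821 -0.1052 -0.0907]
rot [ 0.0012 -0.0011 -0.0036]
[0.4585 0.386  0.335 ] -> [0.0058 0.1333 0.0165]
```

Scaled: 0.133 m is 26.6, 0.125 m is 25.

drive_effector(steps=[[[0,0,0],[0.2,6,0],0.04],[[0,0,0],[0.6,14,0],0.04],[[0,0,0],[1,20,1],0.04],[[0,0,0],[1.2,25,2],0.04],[[0,0,0],[1.2,26.6,3.2],0.04],[[0,0,0],[1.2,26.6,3.2],0.04]])

```text
time_s: 13.83
tcp_pos: [0.4585, 0.3836, 0.3334]
orientation: [[-0.996, 0.088, -0.004], [0.088, 0.996, -0.001], [0.004, -0.002, -1.0]]
ft_force: [-0.1, -0.1, -0.6]
gripper_width: 0.04
finger_force: 0.0
```

```bash
python3 go.py 85.1 .4587,.3865,.2505
```

Run:
```python
from h import *
snap('wrist','w4')
for p in ([.4578,.3849,.263],[.4578-.05,.3849+.0043,.263],[.4578+.05,.3849-.0043,.263]): print(proj('w4',p))
```

```text
t 13.8333 tcp [0.4585 0.3836 0.3334] w 0.04000188213319597 q [-0.2389  0.5774 -0.8804  1.3964  0.4409  1.3753  0.3582] F [-0.1267 -0.0832 -0.5686]
rot [-0.0017 -0.0035 -0.0029]
[0.4587 0.3865 0.2505] -> [-0.0002  0.0031  0.0829]
[256.58492674 199.57099228]
[256.44221471 133.70443784]
[256.70874461 257.60427736]
```

View pics/w4.png

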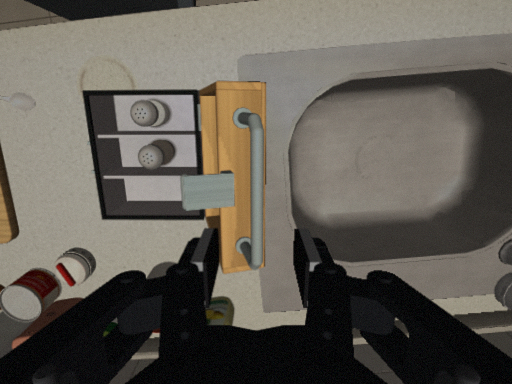

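The bar is at u≈257, v≈120–265, as predicted, and the fingers will straddle it.

Scaled: 0.082 m is 16.4, 0.075 m is 15.

drive_effector(steps=[[[0,0,0],[0,0.4,6],0.04],[[0,0,0],[0,0.5,11],0.04],[[0,0,0],[0,0.5,15],0.04],[[0,0,0],[0,0.5,16.4],0.04],[[0,0,0],[0,0.5,16.4],0.04],[[0,0,0],[0,0.5,16.4],0],[[0,0,0],[0,0.5,16.4],0],[[0,0,0],[0,0.5,16.4],0],[[0,0,0],[0,0.5,16.4],0],[[0,0,0],[0,0.5,16.4],0]])

```text
time_s: 14.72
tcp_pos: [0.4611, 0.3842, 0.2554]
orientation: [[-0.996, 0.093, 0.003], [0.093, 0.996, -0.001], [-0.003, -0.0, -1.0]]
ft_force: [-1.0, -3.6, 6.8]
gripper_width: 0.0076
finger_force: 58.9
```

Run:
```python
from h import *
np.set_printoptions(precision=4,suppress=True)
s=arm.state();R=np.array(s['orientation'])
a=1.4846;e=np.array([np.cos(a),np.sin(a),0]);B=lambda t:-.1965*np.cos(.1225+t)*e+np.array([0,0,.1965*np.sin(.1225+t)])
for t in np.r_[np.arange(1.75,.04,-.1),0.05,0]: print(round(t,2),R.T@(B(t)-B(1.85)))
```

```text
1.75 [-0.0002 -0.0184 -0.0068]
1.65 [-0.0003 -0.0375 -0.0116]
1.55 [-0.0005 -0.0569 -0.0146]
1.45 [-0.0006 -0.0765 -0.0156]
1.35 [-0.0007 -0.0961 -0.0147]
1.25 [-0.0009 -0.1155 -0.0117]
1.15 [-0.001  -0.1346 -0.0069]
1.05 [-0.0011 -0.153  -0.0002]
0.95 [-0.0012 -0.1707  0.0083]
0.85 [-0.0013 -0.1875  0.0186]
0.75 [-0.0014 -0.2031  0.0304]
0.65 [-0.0015 -0.2175  0.0438]
0.55 [-0.0015 -0.2305  0.0585]
0.45 [-0.0016 -0.242   0.0745]
0.35 [-0.0016 -0.2518  0.0915]
0.25 [-0.0016 -0.2598  0.1094]
0.15 [-0.0016 -0.266   0.1281]
0.05 [-0.0016 -0.2703  0.1472]
0.05 [-0.0016 -0.2703  0.1472]
0.0 [-0.0016 -0.2718  0.157 ]
```

Scaled: -0.2175 m is -43.5, -0.2031 m is -40.62.

drive_effector(steps=[[[0,0,0],[0,-3.68,-1.36],0],[[0,0,0],[0,-7.5,-2.32],0],[[0,0,0],[0,-11.38,-2.92],0],[[0,0,0],[0,-15.3,-3.12],0],[[0,0,0],[0,-19.22,-2.94],0],[[0,0,0],[0,-23.1,-2.34],0],[[0,0,0],[0,-26.92,-1.38],0],[[0,0,0],[0,-30.6,-0.04],0],[[0,0,0],[0,-34.14,1.66],0],[[0,0,0],[0,-37.5,3.72],0],[[0,0,0],[0,-40.62,6.08],0],[[0,0,0],[0,-43.5,8.76],0]])

```text
time_s: 15.72
tcp_pos: [0.4419, 0.1684, 0.2112]
orientation: [[-0.996, 0.093, 0.006], [0.093, 0.996, 0.002], [-0.005, 0.003, -1.0]]
ft_force: [1.8, 0.1, 1.4]
gripper_width: 0.0074
finger_force: 64.1
```

```bash
python3 go.py 85.1 .4353,.1135,.0913
```

```text
t 15.7167 tcp [0.4419 0.1684 0.2112] w 0.007425988974085281 q [ 0.2066  0.4961 -0.8994  1.9324  0.4829  0.937   0.5494] F [1.8238 0.1012 1.4334]
rot [ 0.0026  0.0054 -0.0078]
[0.4353 0.1135 0.0913] -> [ 0.0021 -0.0556  0.1197]
```

Units first: shifts go in units of 5 mm and turns go in units of 0.05 rad. So 0.092 m is 18.4, 0.083 m is 16.6.

drive_effector(steps=[[[0,0,0],[0,-2.6,2.94],0],[[0,0,0],[0,-4.9,6.14],0],[[0,0,0],[0,-6.86,9.54],0],[[0,0,0],[0,-8.46,13.12],0],[[0,0,0],[0,-9.7,16.6],0],[[0,0,0],[0,-10.2,18.4],0],[[0,0,0],[0,-10.2,18.4],0]])

```text
time_s: 16.3
tcp_pos: [0.4373, 0.1175, 0.1171]
orientation: [[-0.996, 0.093, 0.002], [0.093, 0.996, 0.001], [-0.002, 0.002, -1.0]]
ft_force: [3.6, -1.0, -1.1]
gripper_width: 0.007
finger_force: 67.9
```

drive_effector(steps=[[[0,0,0],[0,-0.3,1.2],0],[[0,0,0],[0,-0.5,2.4],0],[[0,0,0],[0,-0.6,3.4],0],[[0,0,0],[0,-0.6,3.4],0]])

```text
time_s: 16.63
tcp_pos: [0.4369, 0.1143, 0.1006]
orientation: [[-0.996, 0.093, 0.003], [0.093, 0.996, 0.0], [-0.003, 0.0, -1.0]]
ft_force: [6.0, -1.0, -5.8]
gripper_width: 0.0071
finger_force: 68.6
```

Scaled: 0.004 m is 0.8, 0.002 m is 0.4.

drive_effector(steps=[[[0,0,0],[0,-0.1,0.4],0],[[0,0,0],[0,-0.1,0.8],0],[[0,0,0],[0,-0.1,0.8],0]])

```text
time_s: 16.88
tcp_pos: [0.4369, 0.1136, 0.0962]
orientation: [[-0.996, 0.093, 0.002], [0.093, 0.996, 0.0], [-0.002, 0.001, -1.0]]
ft_force: [7.3, -1.0, -10.4]
gripper_width: 0.0075
finger_force: 68.0
```

drive_effector(steps=[[[0,0,0],[0,0,0.4],0],[[0,0,0],[0,0,0.8],0],[[0,0,0],[0,0,0.8],0]])

```text
time_s: 17.13
tcp_pos: [0.4369, 0.1134, 0.0939]
orientation: [[-0.996, 0.093, 0.004], [0.093, 0.996, -0.002], [-0.004, -0.002, -1.0]]
ft_force: [2.9, -3.7, 7.0]
gripper_width: 0.0073
finger_force: 69.9
```

drive_effector(steps=[[[0,0,0],[0,0,0.3],0],[[0,0,0],[0,0,0.6],0],[[0,0,0],[0,0,0.6],0]])

```text
time_s: 17.38
tcp_pos: [0.437, 0.1134, 0.0936]
orientation: [[-0.996, 0.093, 0.006], [0.092, 0.996, -0.005], [-0.007, -0.005, -1.0]]
ft_force: [-2.9, -6.7, 34.3]
gripper_width: 0.0072
finger_force: 72.8
```

drive_effector(steps=[[[0,0,0],[0,0,-0.3],0],[[0,0,0],[0,0,-0.9],0],[[0,0,0],[0,0,-0.9],0]])

```text
time_s: 17.63
tcp_pos: [0.4369, 0.1134, 0.0946]
orientation: [[-0.996, 0.093, 0.003], [0.093, 0.996, -0.0], [-0.003, 0.0, -1.0]]
ft_force: [6.0, -2.2, -4.9]
gripper_width: 0.0074
finger_force: 68.7
```

Scaled: 0.001 m is 0.2, -0.16 m is -32.

drive_effector(steps=[[[0,0,0],[0,0,0.2],0],[[0,0,0],[0,0,0.2],0],[[0,0,0],[0,0,0.2],0.03],[[0,0,0],[0,0,0.2],0.03],[[0,0,0],[0,0,0.2],0.03],[[0,0,0],[0,0,-4],0.03],[[0,0,0],[0,0,-12],0.03],[[0,0,0],[0,0,-20],0.03],[[0,0,0],[0,-8,-24],0.03],[[0,0,0],[0,-16,-24],0.03],[[0,0,0],[0,-24,-24],0.03],[[0,0,0],[0,-32,-24],0.03]])

```text
time_s: 18.63
tcp_pos: [0.4194, -0.0465, 0.2143]
orientation: [[-0.996, 0.091, -0.0], [0.091, 0.996, -0.0], [0.0, -0.0, -1.0]]
ft_force: [0.3, -0.9, -1.0]
gripper_width: 0.0302
finger_force: 0.0
```

drive_effector(steps=[[[0,0,0],[-4,-8,0],0.03],[[0,0,0],[-6,-16,0],0.03],[[0,0,0],[-6,-22,0],0.03],[[0,0,0],[-6,-22,0],0.03]])

```text
time_s: 18.97
tcp_pos: [0.4385, -0.1655, 0.2124]
orientation: [[-0.994, 0.105, -0.004], [0.106, 0.994, -0.002], [0.004, -0.002, -1.0]]
ft_force: [-0.6, -0.8, -0.7]
gripper_width: 0.0301
finger_force: 0.0
```

Run:
```python
from h import *
snap('side','s4');snap('top','t4');a=cv2.imread('pics/s4.png')[90:190,170:310];b=cv2.imread('pics/s0.png')[90:190,170:310]
c=cv2.imread('pics/s4.png')
o=np.vstack([np.hstack([cv2.resize(x,(400,286),interpolation=cv2.INTER_CUBIC) for x in(a,b)]),np.hstack([cv2.resize(x,(400,300)) for x in(c,cv2.imread('pics/t4.png'))])])
cv2.imwrite('pics/c5.png',cv2.convertScaleAbs(o,alpha=1.3))
```

```text
(no output)
```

View pics/c5.png

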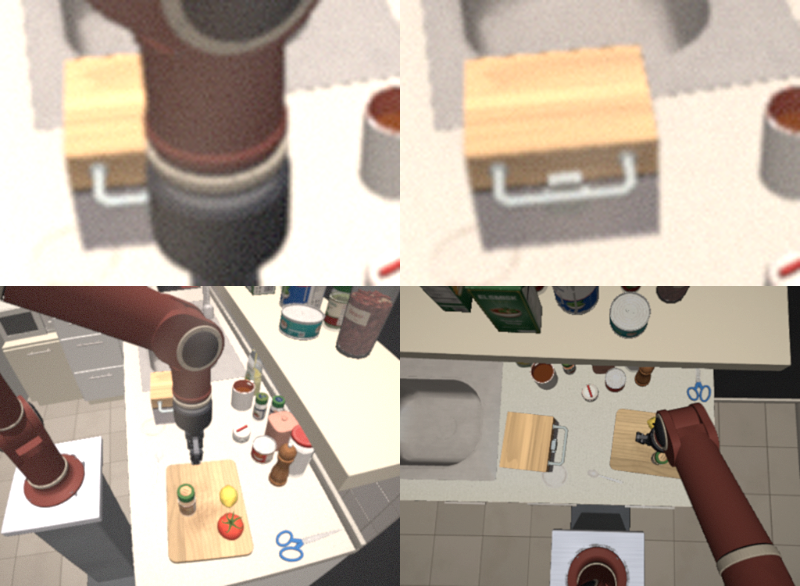

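In the last view the bar sits exactly where it was when shut (corner at (100,198) now, (500,198) before). A lid resting uncaught would show the bar about 5 px higher. The jar stands on the board and the arm is clear, so I'm handing in.

```bash
python3 -c "
from h import *
a=cv2.imread('pics/t0.png').astype(int)[155:245,125:218];b=cv2.imread('pics/t4.png').astype(int)[155:245,125:218];print(abs(a-b).mean(),abs(a-b).max())
ok=abs(a-b).mean()<8
print(ok and arm.job_done())"
```

```text
14.649462365591399 22
False
```

The difference is an even brightness shift (mean 14.6, max 22) with no displaced edges, so the lid is where it was when shut.

```bash
python3 -c "
from h import *
print(arm.job_done())"
```

```text
the job is handed in; nothing more can be done
None
```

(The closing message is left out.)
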